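# Fetch the forming ball on its tray

## Robot

A 6-joint arm with a two-finger parallel gripper is mounted at the origin on the work surface. World frame = base frame: x ahead of the robot, y to its left, z up, the work surface at z = 0. Lengths are in mm, angles in rad, forces in N, time in s.
With the tool pointing down it reaches from about 350 to 875 mm from the base axis. Payload 4.2 kg.
Tool frame: the origin (TCP) lies at the very end of the fingers, on their centre line; the grasp point (between the pads) lies 19 mm behind it; z points along the fingers, y is the direction in which the jaws open and shut (so a half turn about z gives the same grasp; the last joint's range is limited). The gripper opens to 85 mm and grips with 20 to 120 N. Pads are 22 mm wide; open, the fingers measure 114 mm over their backs; the gripper's body (76 mm by 85 mm) begins 54 mm behind the grasp point. The pads swing forward as they close: fully open they stand 13 mm farther back than shut.
Start: joints at [-0.959, 0.385, 0.008, 0, -1.194, -0.259], TCP at [215.969, -586.478, 231.312] pointing down, gripper open.
Joint ranges: [-3.14, 3.14], [-1.21, 2.06], [-1.07, 1.41], [-3.16, 2.05], [-2.99, -0.16], [-3.1, 3.1]. Speed limits (rad/s): [2.79, 2.79, 3.14, 3.14, 3.14, 3.14].

## Interface

Orientations are given as a unit quaternion [x, y, z, w].
In Python, from bench import arm, optics, job gives the robot as it stands.
- The arm moves only by the tool send_rows, never from a script. Its argument "steps" is a list that holds one entry, the list of rows, each a list of 5 numbers: the shift along the tool's x, y, z in cm, then the turn about the tool's z in rad, then the opening, from 0 (shut) to 1 (fully open). A call has 1 to 10 rows; each row shifts and turns the pose as measured when the row begins, along the tool's axes as they then stand; what a row does not reach is not made up. A row lasts 1/12 s, in which the tool goes at most 41.7 mm and 7.16 degrees, less where a joint would pass 70% of its speed; a pose out of reach is approached as far as the arm can. A call with a gripper value outside its range is refused whole. The fingers move at their own pace and stop on an object; the grip force is fixed at half the most. Time passes only in rows, so rows that do not move let the fingers close. It gives the time, the measured TCP pose, the force and the opening at its end, in the units of the state.
- arm.read_state(): the state, without advancing time (a new reading comes with each control period).
- optics.get_image(name): name is "scene" or "top" or "wrist"; returns (picture, depth): 480x640x3 uint8, blue, green, red; 480x640 float32, mm along the optical axis (not along the pixel's ray), 0 where there is no reading.
- optics.get_calibration(name): a dict with "K" (3x3 intrinsics, pixels), "rvec" (rotation vector, rad) and "tvec" (3), from world to camera coordinates, as OpenCV has them; the wrist camera has in their place "hand_eye" (4x4, takes a point from camera to tool coordinates, whose origin is the TCP and whose axes are the flange's). Camera axes: x right, y down, z forward; pixel columns grow to the right and rows downward; lengths in mm; the calibration is good to about 2 mm. The wrist camera is an equidistant fisheye: a pixel r from the principal point sees the ray r / f radians off the axis. A picture is of the moment at which its call begins: read the wrist's pose just before it. get_calibration takes no time and is no camera call.
- job.job_done(): hands the job in, once; it reports no verdict.
The state is a dict: "clock": time; "joints": joint angles; "joint_vel": joint speeds; "joint_efforts": joint torques, N m; "position": TCP position; "ee_rot": TCP orientation; "contact_force": force on the tool from outside, world axes, zero at the start; "wrist_torque": the same for the moment, N m; "gripper_width": finger opening in mm.
Only numpy, scipy, OpenCV 4.12 (cv2) and the standard library are available. Lean on these libraries where they do the work, as an engineer would, in place of code of your own. Each camera call takes 0.05 s, during which the arm holds its last target. There are 200 camera calls.

## Task

Pull the upper drawer of the little green cabinet wide open, lift out the wooden tray with the steel forming ball lying loose in its pocket, and carry it level, so that the ball stays in the pocket, to the white marble slab. Finish still holding the tray level and still over the middle of the slab, about 10 cm above it; do not set it down or let go, and leave the jar, the thread spool, the mallet and the lower drawer as they are.

Things in the scene. Friction and masses are not known exactly. Their poses are not given: they have to be found in the camera images.
- cab_drawer0 (a joint): opening of the upper drawer, m: 0 shut, 0.174 at its stop; it slides level along the cabinet's own -x (towards the robot side) with about 1 N of friction plus light damping (4 N per m/s), stays where it is left. The tray can be lifted straight out once it is open 0.15 or more
- cab_drawer0_handle (a point): middle of the upper drawer's handle: a round steel bar 11 mm thick and about 120 mm long, level, along this point's y axis, 35 mm out from the light wood drawer front (29 mm free gap behind it), two thin posts about 50 mm either side of the middle; its height is about 38 mm below the cabinet's top, so it can be pinched from above. The drawer opens along this point's -x axis; axes are those of the cabinet, z up
- cab: green bench cabinet, fixed, 250 deep (x) by 260 wide (y) by 165 mm high, with two light wood drawers; origin at the centre of its underside, front looks to its -x. The upper drawer's inner floor is 93 mm above the bench, its inside is 205 deep by 218 wide; its front is 67 mm high and 15 mm thick with its top edge about 12 mm below the cabinet's top, its side walls are 56 mm high. The tray's middle lies 64 to 86 mm behind the drawer front's inner face
- cab_drawer1 (a joint): opening of the lower drawer, m: 0 shut; leave it shut
- tray_center (a point): centre of the wooden tray, half-way up its 30 mm thick body (15 mm above its underside). Tray 110 mm long (its x) by 50 mm wide (its y) by 30 mm, with brass lips 8 mm high and 6 mm thick on top at both short ends; about 0.14 kg. Round pocket 30 mm wide and 4 mm deep in the middle of its top. It lies in the upper drawer, turned at most about 17 degrees to it; grip it across its 50 mm width at its middle, from above. z up when level
- ball_center (a point): centre of the loose polished steel ball, 30 mm in diameter, 0.11 kg; it lies in the tray's pocket, where it can roll about 5 mm each way; its centre is then 26 mm above the tray's centre (top of ball 41 mm above the tray's centre)
- slab_top (a point): middle of the top face of the white marble tooling slab, fixed, 150 x 150 x 25 mm; lies to the left or right of the cabinet
- board_top (a point): middle of the top face of the green cutting board, fixed, 150 x 150 x 12 mm, on the other side: not wanted
- jar: amber jar with black cap, 52 mm across, 65 mm high, standing on the rear half of the cabinet's top; origin at its underside
- spool: orange thread spool standing on the bench, 48 mm across, 60 mm high; origin at its underside
- mallet: mallet lying on the bench, 220 mm long along its x, wooden handle, white head; leave it alone
Mind the look-alikes: they are no part of the job. Of the things like the part that bears slab_top, leave any that is turquoise; of the rest the smaller one is meant.

How it is judged (in metres and radians):
On the way, in this order (a step that is already met when the one before it is completed fails the run):
1. the upper drawer is pulled open at least 120 mm (value of joint cab_drawer0 above 0.12 m), for 0.2 s.
2. the tray, held by the fingers, is lifted clear of the drawer (height (world z) of tray_center above 0.16 m and contact force between tray and cab below 0.05 N and contact force between tray and the fingers above 1 N), for 0.2 s.
At the end, for the whole second after the job is handed in: Tray held still by the fingers alone (under 30 mm/s, 0.2 rad/s), tilt under 0.14 rad, its centre within 35 mm of the slab's middle seen from above and 70-165 mm above its top; ball in the pocket (within 12 mm of the middle, 18-34 mm above centre), fingers off it; lower drawer shut (20 mm) (horizontal distance between tray_center and slab_top below 0.035 m and z of tray_center in the frame of slab_top between 0.07 and 0.165 m and angle between tray_center's own z axis and vertical below 0.14 rad and horizontal distance between ball_center and tray_center below 0.012 m and z of ball_center in the frame of tray_center between 0.018 and 0.034 m and contact force between tray and the fingers above 1 N and contact force between tray and cab below 0.05 N and contact force between tray and slab below 0.05 N and contact force between ball and the fingers below 0.05 N and linear speed of tray below 0.03 m/s and angular speed of tray below 0.2 rad/s and value of joint cab_drawer1 below 0.02 m); the arm keeps its last pose, push and grip.
It fails at once if the tray is tipped by more than 0.35 rad (20 degrees) (angle between tray_center's own z axis and vertical above 0.35 rad).
It fails at once if the ball leaves its pocket (more than 25 mm to the side of the tray's centre, or more than 42 mm from it) (horizontal distance between ball_center and tray_center above 0.025 m or distance between ball_center and tray_center above 0.042 m).
It fails at once if the jar, spool or mallet is moved by more than 30 mm (distance of any of jar, spool, mallet from where it was at the start of the episode above 0.03 m).
It fails at once if the lower drawer is pulled open by more than 20 mm (value of joint cab_drawer1 above 0.02 m).
It also fails if it takes over 64 s, if anything falls off the work surface, if the arm or the gripper's body presses on something with over 40 N, if the wrist force passes 120 N, or if a joint passes its speed limit or range.

## Working session

There is one attempt and no reset: what is moved stays moved. The work goes in short steps, Python scripts to look and compute and a tool call to move; the robot and the scene stay as the last step left them, time stands still between calls to the robot, and variables do not carry over. Pictures are saved under pics/ and viewed, about 8 in all and at most 12, crops included, and the job is handed in when it is done.

Besides the shell and the picture viewer there is one more tool, called as name(argument=value, ...) on one line, values as JSON. send_rows: Moves the arm, as the interface text tells. Its arguments: {"type":"object","properties":{"steps":{"type":"array","items":{"type":"array","items":{"type":"array","items":{"type":"number"}}}}},"required":["steps"]}

```bash
mkdir -p pics; ls
python3 - <<'E'
from bench import arm,optics
import cv2,numpy as np
print(arm.read_state())
for n in("scene","top"):
    p,d=optics.get_image(n); cv2.imwrite(f"pics/{n}0.png",p); np.save(f"pics/{n}0.npy",d); c=optics.get_calibration(n); print(n,c, (d>0).mean())
print(optics.get_calibration("wrist"))
E
```

```text
pics
{'clock': 0.0, 'joints': array([-9.59395628e-01,  3.85554276e-01,  6.60685422e-03, -5.16412309e-04,
       -1.19401518e+00, -2.58610361e-01]), 'joint_vel': array([-0.00112863,  0.00096932,  0.00083562,  0.0021513 , -0.00143802,
       -0.00015529]), 'joint_efforts': array([ 4.41720908e-05, -3.92291272e+01,  1.88399702e+01,  4.18621391e+00,
       -4.62557116e-03, -2.23628348e-05]), 'position': array([ 215.76597233, -585.93570591,  230.21296607]), 'ee_rot': array([-1.75387935e-01,  9.84498777e-01,  1.08339936e-03, -2.38811317e-04]), 'contact_force': array([ 0.67308447,  0.20482514, -0.39795633]), 'wrist_torque': array([0.00231657, 0.00780944, 0.04361371]), 'gripper_width': 85.2837284441082}
scene {'K': array([[512.5600722 ,   0.        , 317.52105638],
       [  0.        , 512.5600722 , 237.99418642],
       [  0.        ,   0.        ,   1.        ]]), 'rvec': array([ 2.24922283,  1.26947579, -0.37868306]), 'tvec': array([-397.96719408, -328.12852242, 1604.01173393])} 0.9958626302083333
top {'K': array([[492.23199688,   0.        , 316.37295297],
       [  0.        , 492.23199688, 242.65814924],
       [  0.        ,   0.        ,   1.        ]]), 'rvec': array([ 2.20213177, -2.16893548,  0.07450932]), 'tvec': array([  92.14566964,  605.49096053, 1473.90503458])} 0.9959993489583333
{'K': array([[371.64829954,   0.        , 317.96016343],
       [  0.        , 371.64829954, 238.23213741],
       [  0.        ,   0.        ,   1.        ]]), 'hand_eye': array([[-6.42335105e-04, -9.57194286e-01, -2.89445482e-01,
         7.34933627e+01],
       [ 9.99999786e-01, -5.78743140e-04, -3.05291830e-04,
         1.46775045e-01],
       [ 1.24709008e-04, -2.89445616e-01,  9.57194452e-01,
        -1.43678201e+02],
       [ 0.00000000e+00,  0.00000000e+00,  0.00000000e+00,
         1.00000000e+00]])}
```

View pics/scene0.png

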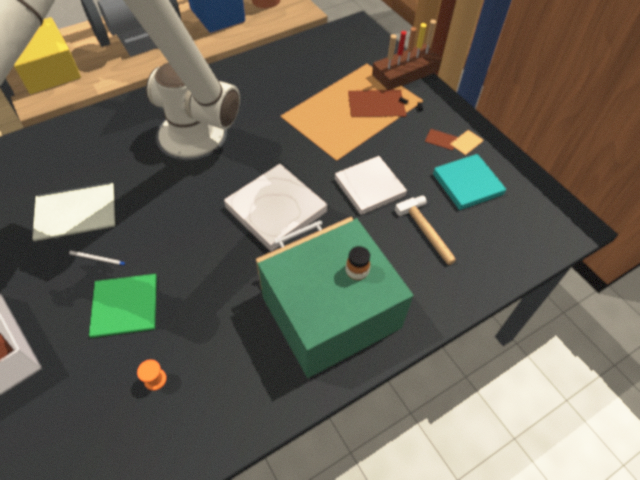

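View pics/top0.png

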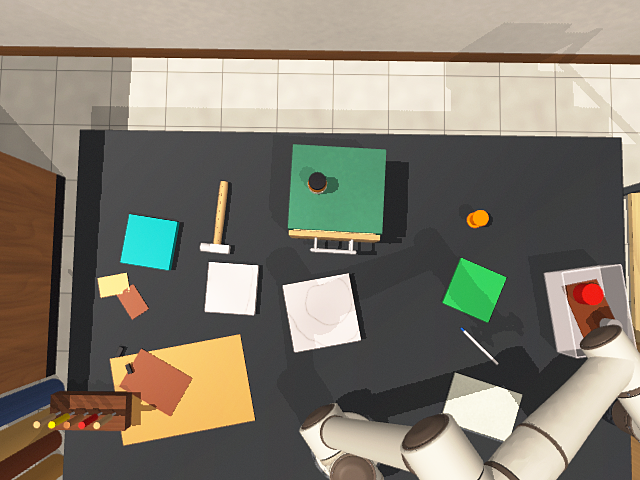

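Top view (up = +x, left = +y): the cabinet is at (338,193) with its handle bar at about (333,251). The slab candidates are turquoise (150,242), small white (232,289) and large white (322,312). The small white one fits because turquoise is excluded and it is the smaller of the other two.

```bash
cat > h.py <<'E'
from bench import arm,optics
import cv2,numpy as np
from scipy.spatial.transform import Rotation as R
def cast(n,uv,z):
    c=optics.get_calibration(n); M=cv2.Rodrigues(c["rvec"])[0]; t=c["tvec"]
    o=-M.T@t; r=(M.T@np.linalg.inv(c["K"])@np.c_[np.atleast_2d(uv),np.ones(len(np.atleast_2d(uv)))].T).T
    return o+r*((z-o[2])/r[:,2])[:,None]
def cloud(n,d):
    c=optics.get_calibration(n); M=cv2.Rodrigues(c["rvec"])[0]
    v,u=np.mgrid[:480,:640]; K=c["K"]
    P=np.dstack([(u-K[0,2])/K[0,0]*d,(v-K[1,2])/K[1,1]*d,d])
    return (P-c["tvec"])@M
def box(m):
    cs=max(cv2.findContours(m.astype(np.uint8),0,1)[0],key=cv2.contourArea)
    return cs,cv2.minAreaRect(cs)
E
python3 - <<'E'
from h import *
p=cv2.imread("pics/top0.png"); d=np.load("pics/top0.npy"); W=cloud("top",d); X=W[...,2]
h=cv2.cvtColor(p,cv2.COLOR_BGR2HSV)
v,u=np.mgrid[:480,:640]
def win(a,b,c,e): return (u>a)&(u<b)&(v>c)&(v<e)
def rep(name,m,z):
    cs,r=box(m); q=cast("top",cv2.boxPoints(r),z)
    e=[np.linalg.norm(q[1]-q[0]),np.linalg.norm(q[2]-q[1])]
    a=[np.degrees(np.arctan2(*(q[i+1]-q[i])[[1,0]])) for i in(0,1)]
    print(name,np.round(cast("top",[r[0]],z)[0],1),"sides",np.round(e,1),"ang",np.round(a,1),"depthz",np.round(np.median(X[m]),1))
rep("small",win(195,268,255,322)&(h[...,1]<60)&(h[...,2]>150),25)
rep("large",win(275,368,268,360)&(h[...,1]<60)&(h[...,2]>120),25)
rep("turq",win(110,190,205,280)&(h[...,1]>120)&(h[...,2]>100),25)
rep("board",win(430,520,250,330)&(h[...,1]>120)&(h[...,2]>100),12)
cabm=win(270,400,130,250)&(X>150)&(X<180); rep("cab",cabm,165)
rep("handle",win(300,365,246,256)&(X>100),127)
rep("mallet",win(195,235,175,255)&(h[...,2]>130),10)
rep("jar",win(290,340,165,205)&(X>200),230)
rep("spool",win(455,500,200,240)&(h[...,1]>150)&(X>40),60)
i=np.vstack([cv2.resize(p[130:370,190:410],None,fx=2.5,fy=2.5)]); cv2.imwrite("pics/crop1.png",i)
E
```

```text
small [462.6 356.2  25. ] sides [150.6 151.4] ang [ -2.5 -93.4] depthz 25.0
large [393.6  83.9  25. ] sides [205.1 205.1] ang [ -78.7 -168.9] depthz 33.8
turq [598.6 610.6  25. ] sides [150.9 153.1] ang [ -7.  -98.6] depthz 24.9
board [ 469.  -378.9   12. ] sides [151.7 152.1] ang [ -22.7 -111.9] depthz 11.9
cab [744.9  46.4 165. ] sides [236.1 262.7] ang [ -2.1 -92.4] depthz 164.5
handle [576.6  54.  127. ] sides [129.7  16.9] ang [ -89.1 -179.4] depthz 131.3
mallet [679.  415.4  10. ] sides [ 89.5 222.5] ang [ -89.1 -178.4] depthz 23.4
jar [751.9 101.9 230. ] sides [51.3 46.8] ang [ -17.3 -107.8] depthz 229.1
spool [ 683.5 -383.1   60. ] sides [47.5 44.8] ang [-89.1 179.5] depthz 60.1
```

View pics/crop1.png

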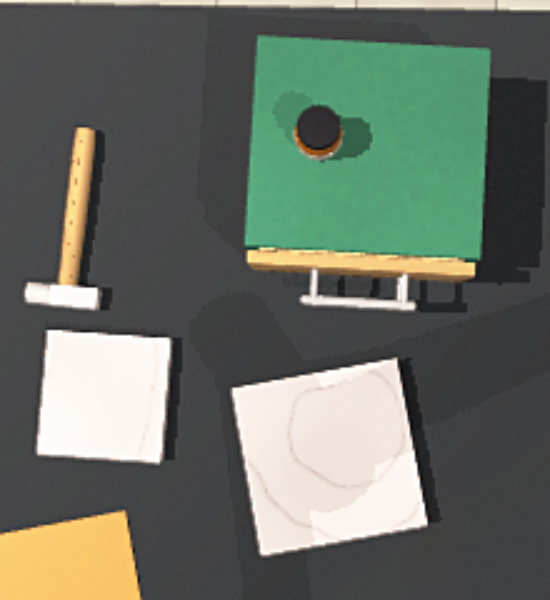

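The crop confirms the small white slab is 150×150, against 205 for the large one. It sits at (463, 356), z 25, and the cabinet is yawed about −2.2°. I'll turn the jaws along the cabinet's x axis first.

send_rows(steps=[[[0, 0, 0, -0.118, 0.3], [0, 0, 0, -0.118, 0.3], [0, 0, 0, -0.118, 0.3], [0, 0, 0, -0.118, 0.3], [0, 0, 0, -0.118, 0.3], [0, 0, 0, -0.118, 0.3], [0, 0, 0, -0.118, 0.3], [0, 0, 0, -0.118, 0.3], [0, 0, 0, -0.118, 0.3], [0, 0, 0, -0.118, 0.3]]])

```text
clock: 0.93
position: [214.5, -582.7, 223.4]
ee_rot: [0.713, -0.701, -0.007, -0.003]
contact_force: [0.2, 0.8, -0.1]
gripper_width: 25.7
```

```bash
cat >> h.py <<'E'
def st(target=None,yaw=None):
    s=arm.read_state(); Q=R.from_quat(s["ee_rot"]).as_matrix()
    print("t",round(s["clock"],2),"pos",np.round(s["position"],1),"j",np.round(s["joints"],2),"ytool ang",np.round(np.degrees(np.arctan2(Q[1,1],Q[0,1])),2),"tilt",np.round(np.degrees(np.arccos(-Q[2,2])),2),"F",np.round(s["contact_force"],1),"w",round(s["gripper_width"],1))
    if target is not None: print("tool shift cm",np.round(Q.T@(np.array(target)-s["position"])/10,2))
    if yaw is not None:
        a=np.arctan2(Q[1,1],Q[0,1]); print("turn",np.round((a-np.radians(yaw)+np.pi/2)%np.pi-np.pi/2,3))
    return s,Q
E
python3 - <<'E'
from h import *
print(cast("top",[(332.8,250.8),(311.5,249.8),(355.5,252.5)],127))
st([577,54,230],177.8)
E
```

```text
[[574.37383787  54.52066961 127.        ]
 [576.28443645 114.58028383 127.        ]
 [570.54960566  -9.48177956 127.        ]]
t 0.93 pos [ 214.5 -582.7  223.4] j [-0.96  0.39 -0.   -0.   -1.19  0.98] ytool ang -179.02 tilt 0.9 F [ 0.2  0.8 -0.1] w 25.7
tool shift cm [-6.305e+01 -3.732e+01  5.000e-02]
turn 0.055
```

send_rows(steps=[[[-3.1, -1.8, -0.1, 0.005, 0.3], [-3.1, -1.8, -0.1, 0.005, 0.3], [-3.1, -1.8, -0.1, 0.005, 0.3], [-3.1, -1.8, -0.1, 0.005, 0.3], [-3.1, -1.8, -0.1, 0.005, 0.3], [-3.1, -1.8, -0.1, 0.005, 0.3], [-3.1, -1.8, -0.1, 0.005, 0.3], [-3.1, -1.8, -0.1, 0.005, 0.3], [-3.1, -1.8, -0.1, 0.005, 0.3], [-3.1, -1.8, -0.1, 0.005, 0.3]]])

```text
clock: 1.77
position: [397.0, -264.0, 230.5]
ee_rot: [-0.691, 0.722, 0.013, 0.003]
contact_force: [0.6, -0.8, 0.5]
gripper_width: 25.4
```

Run:
```python
from h import *
st([577,54,230],177.8)
```

```text
t 1.77 pos [ 397.  -264.   230.5] j [-0.26  0.14 -0.32 -0.02 -1.13  0.22] ytool ang 177.48 tilt 1.56 F [ 0.6 -0.8  0.5] w 25.4
tool shift cm [-32.56 -16.58   0.52]
turn -0.006
```

send_rows(steps=[[[-3.3, -1.7, 0, 0, 0.3], [-3.3, -1.7, 0, 0, 0.3], [-3.3, -1.7, 0, 0, 0.3], [-3.3, -1.7, 0, 0, 0.3], [-3.3, -1.7, 0, 0, 0.3], [-3.3, -1.7, 0, 0, 0.3], [-3.3, -1.7, 0, 0, 0.3], [-3.3, -1.7, 0, 0, 0.3], [-3.3, -1.7, 0, 0, 0.3], [0, 0, 0, 0, 0.3]]])

```text
clock: 2.6
position: [568.1, 47.7, 232.4]
ee_rot: [-0.693, 0.72, 0.015, 0.002]
contact_force: [0.3, -0.9, -0.0]
gripper_width: 26.0
```

Run:
```python
from h import *
s,Q=st([575.5,54,230],177.8); print(Q.round(4))
p,d=optics.get_image("wrist"); cv2.imwrite("pics/w1.png",p)
```

```text
t 2.6 pos [568.1  47.7 232.4] j [ 0.35  0.3  -0.11 -0.03 -1.17 -0.38] ytool ang 177.83 tilt 1.71 F [ 0.3 -0.9 -0. ] w 26.0
tool shift cm [-0.65 -0.72  0.24]
turn 0.001
[[-0.0383 -0.9991 -0.0178]
 [-0.999   0.0379  0.0241]
 [-0.0234  0.0187 -0.9996]]
```

View pics/w1.png

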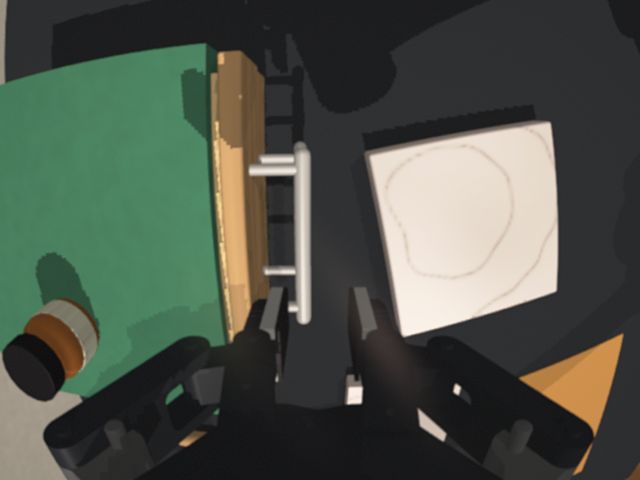

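Wrist view: the bar runs from (302,150) to (304,320), slightly left of the jaw centre (about 318). I'll cast it onto z = 127.

```bash
cat >> h.py <<'E'
def wcast(uv,z,s):
    c=optics.get_calibration("wrist"); K=c["K"]; H=c["hand_eye"]; Q=R.from_quat(s["ee_rot"]).as_matrix()
    a=(np.atleast_2d(uv)-K[:2,2])/K[0,0]; th=np.linalg.norm(a,axis=1)
    r=np.c_[a*(np.sin(th)/th)[:,None],np.cos(th)]
    o=Q@H[:3,3]+s["position"]; r=(Q@H[:3,:3]@r.T).T
    return o+r*((z-o[2])/r[:,2])[:,None]
E
python3 - <<'E'
from h import *
s,Q=st()
q=wcast([(302,150),(303,235),(304,318)],127,s); print(q.round(1))
st([575,54,112],177.8)
E
```

```text
t 2.65 pos [566.5  45.9 232.1] j [ 0.35  0.3  -0.11 -0.03 -1.18 -0.38] ytool ang 177.78 tilt 1.77 F [ 0.1  0.9 -0.9] w 26.1
[[572.8 -11.6 127. ]
 [575.   47.3 127. ]
 [577.9 113.8 127. ]]
t 2.65 pos [566.5  45.9 232.1] j [ 0.35  0.3  -0.11 -0.03 -1.18 -0.38] ytool ang 177.78 tilt 1.77 F [ 0.1  0.9 -0.9] w 26.1
tool shift cm [-0.56 -1.07 12.01]
turn -0.0
```

send_rows(steps=[[[-0.3, -0.5, 0, 0, 0.3], [-0.3, -0.5, 0, 0, 0.3], [0, 0, 2, 0, 0.3], [0, 0, 2, 0, 0.3], [0, 0, 2, 0, 0.3], [0, 0, 0, 0, 0.3]]])

```text
clock: 3.15
position: [576.0, 49.9, 170.8]
ee_rot: [-0.691, 0.722, 0.015, 0.002]
contact_force: [-0.7, -0.4, -1.3]
gripper_width: 25.8
```

Run:
```python
from h import *
st([575.3,53,112],177.8)
st([575.3,53,112],177.8)
p,d=optics.get_image("wrist"); cv2.imwrite("pics/w2.png",p)
st([575.3,53,112],177.8)
```

```text
t 3.15 pos [576.   49.9 170.8] j [ 0.35  0.36 -0.17 -0.03 -1.04 -0.38] ytool ang 177.5 tilt 1.74 F [-0.7 -0.4 -1.3] w 25.8
tool shift cm [-0.17 -0.03  5.89]
turn -0.005
t 3.15 pos [576.   49.9 170.8] j [ 0.35  0.36 -0.17 -0.03 -1.04 -0.38] ytool ang 177.5 tilt 1.74 F [-0.7 -0.4 -1.3] w 25.8
tool shift cm [-0.17 -0.03  5.89]
turn -0.005
t 3.2 pos [577.4  49.9 173.1] j [ 0.35  0.36 -0.17 -0.03 -1.05 -0.38] ytool ang 177.55 tilt 1.61 F [-0.1 -0.8  0.8] w 25.8
tool shift cm [-0.16  0.13  6.12]
turn -0.004
```

View pics/w2.png

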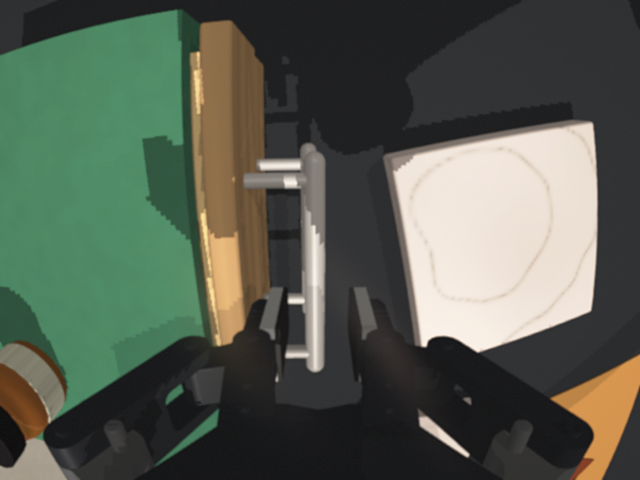

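The bar (col 316) lies centred between the jaws (about 318), so I'll descend.

send_rows(steps=[[[-0.1, 0, 1, 0, 0.3], [0, 0, 1, 0, 0.3], [0, 0, 1, 0, 0.3], [0, 0, 1, 0, 0.3], [0, 0, 1, 0, 0.3], [0, 0, 1, 0, 0.3], [0, 0, 0, 0, 0.3]]])

```text
clock: 3.78
position: [579.4, 51.0, 112.3]
ee_rot: [-0.691, 0.723, 0.012, 0.006]
contact_force: [-0.1, -0.0, -0.8]
gripper_width: 25.4
```

Run:
```python
from h import *
st([575.3,53,109],177.8)
```

```text
t 3.78 pos [579.4  51.  112.3] j [ 0.35  0.42 -0.24 -0.03 -0.9  -0.38] ytool ang 177.4 tilt 1.51 F [-0.1 -0.  -0.8] w 25.4
tool shift cm [-0.18  0.41  0.34]
turn -0.007
```

send_rows(steps=[[[0, 0.3, 0.2, 0, 0.3], [0, 0, 0, 0, 0], [0, 0, 0, 0, 0], [0, 0, 0, 0, 0], [0, 0, 0, 0, 0], [0, 0, 0, 0, 0]]])

```text
clock: 4.28
position: [577.0, 51.3, 110.1]
ee_rot: [-0.691, 0.723, 0.011, 0.007]
contact_force: [0.9, -0.6, -1.5]
gripper_width: 8.6
```

send_rows(steps=[[[0, 0.5, 0, 0, 0], [0, 1, 0, 0, 0], [0, 1.5, 0, 0, 0], [0, 1.5, 0, 0, 0], [0, 1.5, 0, 0, 0], [0, 1.5, 0, 0, 0], [0, 1.5, 0, 0, 0]]])

```text
clock: 4.87
position: [483.9, 55.3, 110.1]
ee_rot: [-0.691, 0.723, 0.009, 0.009]
contact_force: [1.7, 0.7, -2.6]
gripper_width: 8.7
```

Run:
```python
from h import *
st([575.3-171,53+6.5,109],177.8)
```

```text
t 4.87 pos [483.9  55.3 110.1] j [ 0.43  0.28 -0.48 -0.03 -0.8  -0.46] ytool ang 177.37 tilt 1.51 F [ 1.7  0.7 -2.6] w 8.7
tool shift cm [-0.05  7.97  0.12]
turn -0.007
```

send_rows(steps=[[[0, 1.5, 0, 0, 0], [0, 1.5, 0, 0, 0], [0, 1.5, 0, 0, 0], [0, 1.2, 0, 0, 0], [0, 1, 0, 0, 0], [0, 0.6, 0, 0, 0], [0, 0.3, 0, 0, 0], [0, 0, 0, 0, 0]]])

```text
clock: 5.53
position: [407.9, 58.6, 110.1]
ee_rot: [-0.693, 0.721, 0.001, 0.022]
contact_force: [-1.2, 4.1, 1.3]
gripper_width: 8.7
```

Run:
```python
from h import *
st([575.3-171,53+6.5,109],177.8)
```

```text
t 5.53 pos [407.9  58.6 110.1] j [ 0.53  0.15 -0.67 -0.02 -0.7  -0.55] ytool ang 177.72 tilt 2.56 F [-1.2  4.1  1.3] w 8.7
tool shift cm [-0.07  0.37  0.1 ]
turn -0.001
```

send_rows(steps=[[[0, 0, 0, 0, 0.3], [0, 0, 0, 0, 0.3], [0, 0, 0, 0, 0.3], [0, 0, 0, 0, 0.3], [0, 0, -1, 0, 0.3], [0, 0, -2, 0, 0.3], [0, 0, -3, 0, 0.3], [0, 0, -3, 0, 0.3], [0, 0, -3, 0, 0.3], [0, 0, 0, 0, 0.3]]])

```text
clock: 6.37
position: [398.6, 53.1, 235.3]
ee_rot: [-0.693, 0.721, 0.003, 0.018]
contact_force: [0.6, 1.2, -0.8]
gripper_width: 25.4
```

send_rows(steps=[[[0, 0, 0, 0.122, 1], [0, 0, 0, 0.122, 1], [0, 0, 0, 0.122, 1], [0, 0, 0, 0.122, 1], [0, 0, 0, 0.122, 1], [0, 0, 0, 0.122, 1], [0, 0, 0, 0.122, 1], [0, 0, 0, 0.122, 1], [0, 0, 0, 0.122, 1], [0, 0, 0, 0.122, 1]]])

```text
clock: 7.2
position: [396.1, 54.0, 239.0]
ee_rot: [-0.14, 0.99, 0.017, 0.017]
contact_force: [0.7, 0.9, 0.0]
gripper_width: 85.0
```

send_rows(steps=[[[0, 0, -1, 0.12, 1], [0, 0, -1, 0.12, 1], [0, 0, -1, 0.12, 1], [0, 0, 0, 0, 1], [0, 0, 0, 0, 1]]])

```text
clock: 7.62
position: [392.8, 52.8, 268.9]
ee_rot: [0.047, 0.999, 0.02, 0.012]
contact_force: [-0.3, 0.1, 0.8]
gripper_width: 85.4
```

Run:
```python
from h import *
s,Q=st([535,50,230],87.8); print(Q.round(3))
p,d=optics.get_image("wrist"); cv2.imwrite("pics/w3.png",p)
t,d=optics.get_image("top"); cv2.imwrite("pics/t3.png",t); np.save("pics/t3.npy",d)
cv2.imwrite("pics/m3.png",np.hstack([cv2.resize(p,(440,330)),cv2.resize(t[220:340,270:400],(357,330))]))
```

```text
t 7.62 pos [392.8  52.8 268.9] j [ 0.53 -0.07 -0.44 -0.02 -1.15 -2.19] ytool ang 84.66 tilt 2.62 F [-0.3  0.1  0.8] w 85.4
tool shift cm [-14.1    0.89   4.24]
turn -0.055
[[-0.995  0.093  0.025]
 [ 0.094  0.995  0.038]
 [-0.022  0.04  -0.999]]
```

View pics/m3.png

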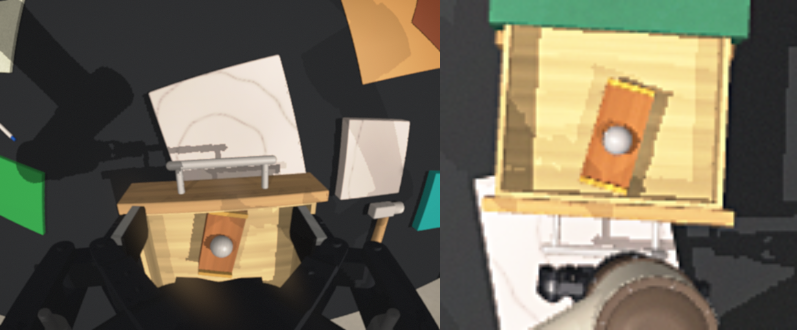

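The drawer is open; the tray is turned in it with the ball in its pocket. In the right panel (top view crop, scale 2.75) the tray is at about (618,137).

Run:
```python
from h import *
t=cv2.imread("pics/t3.png"); d=np.load("pics/t3.npy"); W=cloud("top",d)
v,u=np.mgrid[:480,:640]
i=(u>297)&(u<370)&(v>236)&(v<290)
h=cv2.cvtColor(t,cv2.COLOR_BGR2HSV)
m=i&(W[...,2]>112)&(W[...,2]<140)
P=W[m]; r=cv2.minAreaRect(P[:,:2].astype(np.float32)); print(m.sum(),r, np.median(P[:,2]))
b=i&(h[...,1]>150)&(h[...,0]<14)
cs,rr=box(b); q=cast("top",cv2.boxPoints(rr),123); print("hue",cast("top",[rr[0]],123).round(1),q.round(1), [np.linalg.norm(q[k+1]-q[k]).round(1) for k in(0,1)], [np.degrees(np.arctan2(*(q[k+1]-q[k])[[1,0]])).round(1) for k in (0,1)])
k=i&(h[...,1]<60)&(h[...,2]>110)&(W[...,2]>125); cs,rr=box(k); print("ball",rr,cast("top",[rr[0]],134).round(1))
```

```text
621 ((523.4859619140625, 49.999237060546875), (49.841121673583984, 109.92757415771484), 74.96610260009766) 123.60381882796761
hue [[522.5  50.4 123. ]] [[482.7  87.  123. ]
 [575.4  61.9 123. ]
 [562.4  13.6 123. ]
 [469.8  38.9 123. ]] [np.float64(96.0), np.float64(50.0)] [np.float64(-15.2), np.float64(-105.1)]
ball ((334.0, 270.5), (9.0, 10.0), 90.0) [[518.9  50.7 134. ]]
```

Tray centre is (523.5, 50.0) with yaw −15.1°, and the sides measure 50×110 as expected. I'll move above it.

Run:
```python
from h import *
st([523.5,50,240],74.9)
```

```text
t 7.72 pos [392.8  52.7 268.7] j [ 0.53 -0.07 -0.44 -0.02 -1.15 -2.19] ytool ang 84.64 tilt 2.58 F [0.  0.9 1. ] w 85.5
tool shift cm [-12.97   0.84   3.19]
turn 0.17
```

send_rows(steps=[[[-1.6, 0.1, 0.4, 0, 1], [-1.6, 0.1, 0.4, 0, 1], [-1.6, 0.1, 0.4, 0, 1], [-1.6, 0.1, 0.4, 0, 1], [-1.6, 0.1, 0.4, 0, 1], [-1.6, 0.1, 0.4, 0, 1], [-1.6, 0.1, 0.4, 0, 1], [-1.6, 0.1, 0.4, 0, 1], [0, 0, 0, 0.085, 1], [0, 0, 0, 0.085, 1]]])

```text
clock: 8.55
position: [524.0, 49.8, 229.7]
ee_rot: [0.124, 0.992, 0.018, 0.004]
contact_force: [-0.3, -0.3, 0.7]
gripper_width: 85.5
```

Run:
```python
from h import *
st([523.5,50,240],74.9)
p,d=optics.get_image("wrist")
s,Q=st([523.5,50,160],74.9); cv2.imwrite("pics/w4.png",p)
```

```text
t 8.55 pos [524.   49.8 229.7] j [ 0.39  0.21 -0.23 -0.03 -1.1  -2.19] ytool ang 75.79 tilt 2.14 F [-0.3 -0.3  0.7] w 85.5
tool shift cm [ 0.05  0.04 -1.03]
turn 0.016
t 8.6 pos [523.8  49.8 229.3] j [ 0.39  0.21 -0.23 -0.03 -1.1  -2.19] ytool ang 75.62 tilt 2.12 F [-0.1  0.5 -0.5] w 85.4
tool shift cm [ 0.05 -0.25  6.92]
turn 0.013
```

View pics/w4.png

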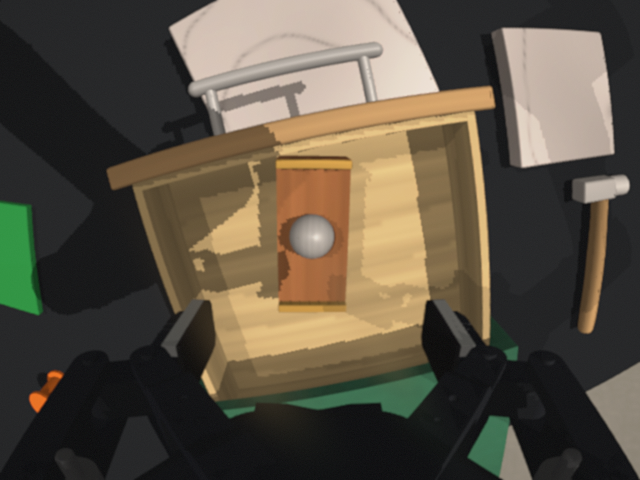

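The tray stands upright in the wrist view, centred at about (313,236). I'll descend part-way, correcting on the way.

Run:
```python
from h import *
s,Q=st()
q=wcast([(277,168),(351,166),(278,306),(346,306)],127,s); print(q.round(1),q.mean(0).round(1))
print(wcast([(312,236)],136,s))
```

```text
t 8.6 pos [523.8  49.8 229.3] j [ 0.39  0.21 -0.23 -0.03 -1.1  -2.19] ytool ang 75.62 tilt 2.12 F [-0.1  0.5 -0.5] w 85.4
[[471.8  39.4 127. ]
 [483.   87.2 127. ]
 [569.   11.8 127. ]
 [582.4  60.5 127. ]] [526.6  49.7 127. ]
[[520.58614664  50.36977115 136.        ]]
```

send_rows(steps=[[[0, -0.1, 1, 0.013, 1], [0, -0.1, 1.5, 0, 1], [0, 0, 1.5, 0, 1], [0, 0, 1.5, 0, 1], [0, 0, 1, 0, 1], [0, 0, 0, 0, 1]]])

```text
clock: 9.1
position: [521.2, 49.7, 156.5]
ee_rot: [0.125, 0.992, 0.018, 0.001]
contact_force: [-0.5, -1.0, -0.0]
gripper_width: 85.6
```

Run:
```python
from h import *
st([523.5,50,98],74.9)
```

```text
t 9.1 pos [521.2  49.7 156.5] j [ 0.39  0.28 -0.34 -0.04 -0.93 -2.19] ytool ang 75.69 tilt 2.03 F [-0.5 -1.  -0. ] w 85.6
tool shift cm [-0.22 -0.12  5.85]
turn 0.014
```

send_rows(steps=[[[-0.2, -0.1, 1, 0.013, 1], [0, 0, 1, 0, 1], [0, 0, 1, 0, 1], [0, 0, 1, 0, 1], [0, -0.1, 1, 0, 1], [-0.2, 0, 0.5, 0, 1], [0, 0, 0, 0, 1]]])

```text
clock: 9.68
position: [524.9, 48.2, 97.0]
ee_rot: [0.128, 0.992, 0.018, 0.002]
contact_force: [-0.0, -0.6, -1.0]
gripper_width: 85.4
```

Run:
```python
from h import *
s,Q=st([523.5,50,98],74.9); print(Q.round(3))
```

```text
t 9.68 pos [524.9  48.2  97. ] j [ 0.38  0.36 -0.4  -0.04 -0.79 -2.18] ytool ang 75.25 tilt 2.07 F [-0.  -0.6 -1. ] w 85.4
tool shift cm [ 0.18  0.14 -0.1 ]
turn 0.006
[[-0.967  0.255  0.009]
 [ 0.255  0.966  0.035]
 [ 0.001  0.036 -0.999]]
```

send_rows(steps=[[[0.1, 0.2, 0, 0.005, 1], [0, 0, 0, 0, 0.6], [0, 0, 0, 0, 0.6], [0, 0, 0, 0, 0.55], [0, 0, 0, 0, 0.3], [0, 0, 0, 0, 0], [0, 0, 0, 0, 0], [0, 0, 0, 0, 0], [0, 0, 0, 0, 0], [0, 0, 0, 0, 0]]])

```text
clock: 10.52
position: [525.4, 51.0, 98.8]
ee_rot: [0.131, 0.991, 0.019, 0.004]
contact_force: [0.5, 0.9, -1.5]
gripper_width: 48.9
```

Run:
```python
from h import *
s,Q=st(); print(s["wrist_torque"],Q.round(3))
```

```text
t 10.52 pos [525.4  51.   98.8] j [ 0.39  0.35 -0.4  -0.04 -0.79 -2.19] ytool ang 74.99 tilt 2.19 F [ 0.5  0.9 -1.5] w 48.9
[ 0.00484178 -0.00185953 -0.01246457] [[-0.966  0.259  0.012]
 [ 0.259  0.965  0.036]
 [-0.002  0.038 -0.999]]
```

Gripped at 48.9 mm (the tray is 50). I'll lift slowly.

send_rows(steps=[[[0, 0, -0.2, 0, 0], [0, 0, -0.4, 0, 0], [0, 0, -0.6, 0, 0], [0, 0, -0.8, 0, 0], [0, 0, -0.8, 0, 0], [0, 0, -0.8, 0, 0], [0, 0, -0.8, 0, 0], [0, 0, -0.6, 0, 0], [0, 0, -0.4, 0, 0], [0, 0, -0.2, 0, 0]]])

```text
clock: 11.35
position: [524.0, 48.5, 160.9]
ee_rot: [0.131, 0.991, 0.019, 0.003]
contact_force: [1.1, -0.0, -1.9]
gripper_width: 49.2
```

Run:
```python
from h import *
s,Q=st([523.5,50,195]); p,d=optics.get_image("wrist"); cv2.imwrite("pics/w5.png",p)
print(Q.round(3))
```

```text
t 11.35 pos [524.   48.5 160.9] j [ 0.38  0.28 -0.33 -0.04 -0.94 -2.2 ] ytool ang 74.96 tilt 2.19 F [ 1.1 -0.  -1.9] w 49.2
tool shift cm [ 0.08  0.26 -3.4 ]
[[-0.966  0.259  0.011]
 [ 0.26   0.965  0.037]
 [-0.002  0.038 -0.999]]
```

View pics/w5.png

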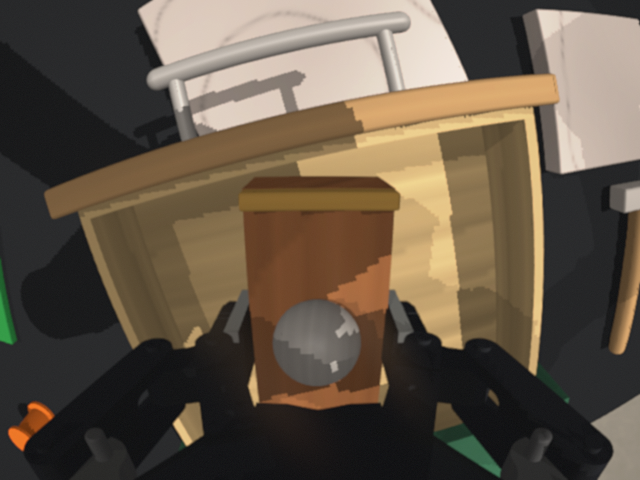

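The tray is held and upright (body 245–398 across), with the ball in its pocket at (316,342). I'll lift further and then translate.

send_rows(steps=[[[0, 0, -0.3, 0, 0], [0, 0, -0.6, 0, 0], [0, 0, -0.8, 0, 0], [0, 0, -0.8, 0, 0], [0, 0, -0.8, 0, 0], [0, 0, -0.6, 0, 0], [0, 0, -0.3, 0, 0], [0, 0, 0, 0, 0]]])

```text
clock: 12.07
position: [523.2, 46.7, 207.1]
ee_rot: [0.131, 0.991, 0.019, 0.003]
contact_force: [-0.2, -0.9, -2.6]
gripper_width: 49.2
```

Run:
```python
from h import *
st([463,356,200])
```

```text
t 12.07 pos [523.2  46.7 207.1] j [ 0.38  0.23 -0.27 -0.03 -1.05 -2.2 ] ytool ang 74.95 tilt 2.16 F [-0.2 -0.9 -2.6] w 49.2
tool shift cm [13.85 28.26  1.77]
```

send_rows(steps=[[[0.1, 0.2, 0, 0, 0], [0.25, 0.5, 0, 0, 0], [0.4, 0.8, 0, 0, 0], [0.5, 1.1, 0, 0, 0], [0.6, 1.2, 0, 0, 0], [0.6, 1.2, 0, 0, 0], [0.6, 1.2, 0, 0, 0], [0.6, 1.2, 0, 0, 0], [0.6, 1.2, 0, 0, 0], [0.6, 1.2, 0, 0, 0]]])

```text
clock: 12.9
position: [497.7, 161.0, 207.6]
ee_rot: [0.133, 0.991, 0.017, -0.001]
contact_force: [-0.6, -0.3, -1.0]
gripper_width: 49.1
```

Run:
```python
from h import *
s,Q=st([463,356,200]); print(Q.round(3))
```

```text
t 12.9 pos [497.7 161.  207.6] j [ 0.61  0.22 -0.27 -0.03 -1.05 -2.43] ytool ang 74.76 tilt 1.96 F [-0.6 -0.3 -1. ] w 49.1
tool shift cm [ 8.47 17.87  1.41]
[[-0.965  0.263  0.004]
 [ 0.263  0.964  0.034]
 [ 0.006  0.034 -0.999]]
```

send_rows(steps=[[[0.6, 1.2, 0, 0, 0], [0.6, 1.2, 0, 0, 0], [0.6, 1.2, 0, 0, 0], [0.6, 1.2, 0, 0, 0], [0.6, 1.2, 0, 0, 0], [0.6, 1.2, 0, 0, 0], [0.6, 1.2, 0, 0, 0], [0.6, 1.2, 0, 0, 0], [0.5, 1.1, 0, 0, 0], [0.4, 1, 0, 0, 0]]])

```text
clock: 13.73
position: [465.5, 302.2, 207.8]
ee_rot: [0.13, 0.991, 0.015, -0.004]
contact_force: [0.2, -0.7, -2.6]
gripper_width: 48.8
```

Run:
```python
from h import *
s,Q=st([463,356,120]); print(Q.round(3))
```

```text
t 13.73 pos [465.5 302.2 207.8] j [ 0.86  0.28 -0.2  -0.03 -1.07 -2.67] ytool ang 75.06 tilt 1.73 F [ 0.2 -0.7 -2.6] w 48.8
tool shift cm [1.52 4.89 8.93]
[[-0.966  0.258 -0.004]
 [ 0.257  0.966  0.03 ]
 [ 0.012  0.028 -1.   ]]
```

send_rows(steps=[[[0.3, 0.9, 0, 0, 0], [0.3, 0.9, 0.1, 0, 0], [0.3, 0.8, 0.3, 0, 0], [0.3, 0.7, 0.5, 0, 0], [0.2, 0.5, 0.8, 0, 0], [0.1, 0.3, 1, 0, 0], [0, 0.1, 1, 0, 0], [0, 0, 1, 0, 0], [0, 0, 0.8, 0, 0], [0, 0, 0.6, 0, 0]]])

```text
clock: 14.57
position: [460.9, 354.7, 141.3]
ee_rot: [0.13, 0.991, 0.014, -0.004]
contact_force: [0.5, -0.5, -1.7]
gripper_width: 49.0
```

Run:
```python
from h import *
s,Q=st([463,356,120])
```

```text
t 14.57 pos [460.9 354.7 141.3] j [ 0.92  0.38 -0.23 -0.03 -0.94 -2.74] ytool ang 75.09 tilt 1.68 F [ 0.5 -0.5 -1.7] w 49.0
tool shift cm [-0.2   0.12  2.13]
```

send_rows(steps=[[[-0.1, 0.1, 0.5, 0, 0], [0, 0, 0.5, 0, 0], [0, 0, 0.4, 0, 0], [0, 0, 0.2, 0, 0], [0, 0, 0, 0, 0], [0, 0, 0, 0, 0], [0, 0, 0, 0, 0], [0, 0, 0, 0, 0]]])

```text
clock: 15.23
position: [462.4, 354.4, 122.3]
ee_rot: [0.131, 0.991, 0.013, -0.005]
contact_force: [-0.1, 0.3, -2.5]
gripper_width: 48.9
```

Run:
```python
from h import *
p,d=optics.get_image("wrist"); t,dd=optics.get_image("scene"); tt,_=optics.get_image("top")
s,Q=st([463,356,120]); print(np.abs(s["joint_vel"]).max())
cv2.imwrite("pics/f.png",np.hstack([cv2.resize(p,(440,330)),cv2.resize(tt[220:340,180:310],(357,330))]))
a=cv2.resize(t[110:290,250:450],(400,360)); cv2.imwrite("pics/f2.png",a)
cv2.imwrite("pics/f.png",cv2.vconcat([cv2.imread("pics/f.png")[:, :797],np.hstack([a[:270],np.zeros((270,397,3),np.uint8)])]))
```

```text
t 15.38 pos [462.3 354.4 122.2] j [ 0.92  0.41 -0.24 -0.03 -0.9  -2.74] ytool ang 74.99 tilt 1.58 F [ 0.6  0.1 -1.7] w 48.7
tool shift cm [-0.02  0.17  0.23]
0.0015636351118352284
```

View pics/f.png

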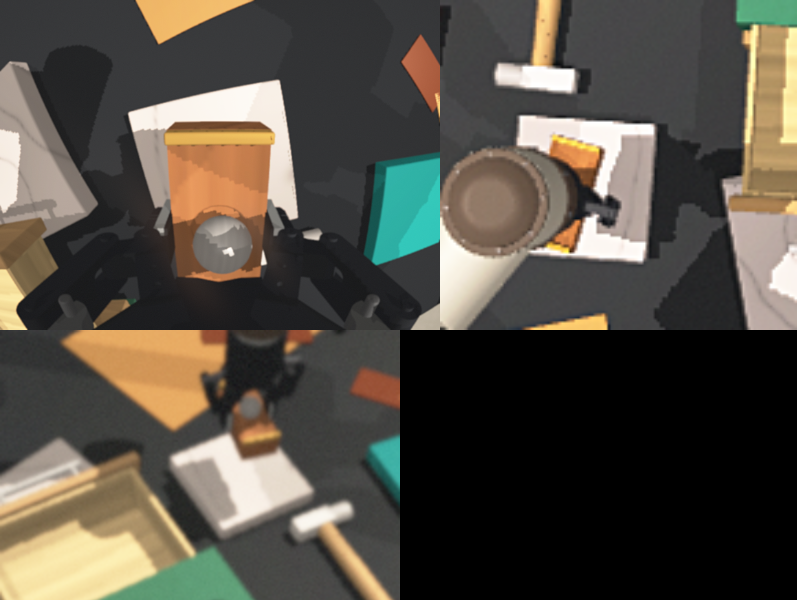

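The tray is held level over the small white slab with the ball in its pocket, and the arm is still. I'm handing in.

```bash
python3 -c "
from bench import job; print(job.job_done())"
```

```text
the job is handed in; nothing more can be done
None
```

I pulled the upper drawer open about 17 cm by its handle. I then gripped the tray across its 50 mm width, lifted it out and carried it to the smaller white slab. I handed the job in at about 15.4 s; no verdict was reported.

**Last checks:**
- **Position:** The gripper was at (462, 354, 122) mm and the slab's middle at (463, 356, 25), about 2 mm apart seen from above. From the gripper height, the tray's centre was about 106 mm above the slab's top.
- **Level and still:** The tool was tilted 1.6° and joint speeds were under 0.002 rad/s.
- **Grip:** The fingers read 48.7 mm on the 50 mm tray, and the tray showed no sign of slipping.
- **Ball:** The last wrist picture showed it sitting in the pocket, clear of the fingers.
- **Other objects:** The mallet looked untouched in the last pictures. I did not re-measure the jar, the spool or the lower drawer at the end, but the arm touched none of them.

**Disagreements:** The tool kept a tilt of 1.5–2.6° that the moves could not correct, well under the 8° limit. The grip on the handle bar read 8.6 mm against its stated 11 mm, but it held through the pull.

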